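# Build up a two-tier bamboo steamer on the hob

## Task

Get the bamboo steamer ready on the pan: set the deep basket squarely on the pan's steaming ring and stand the white ramekin upright in the middle of it, then seat the shallow basket on the deep one and stand the garlic bulb upright in the middle of that, and close it with the bamboo lid on top. Every tier must sit level, fully down over the rim below it, and the mug, the pepper mill and the tea canister must be left where they are.

Things in the scene. Friction and masses are not known exactly. Their poses are not given: they have to be found in the camera images.
- pan: Low round steel pan, immovable, under a flat steel steaming ring 228 mm in diameter; loop handles at its own +x and -x. Origin: centre of its underside, z = 0. The ring's flat top, the seat of the bottom basket, is 54 mm above the origin; round the centre hole stands a lip 4 mm high, 67 mm in outside radius, over which a basket's foot drops.
- deep_basket: The taller of two round bamboo steamer baskets, 151 mm across, open on top. Wall 10.5 mm thick (centred at radius 70), its top 58 mm above the origin: pinch the rim from above. On it a lip 4 mm high, radius 67. Floor top 8 mm above the origin. Underside recess, 6 mm deep, radius 72, drops over the lip below: centre it within about 4 mm. Origin: centre of underside. Fits the ramekin; 130 g.
- shallow_basket: The lower of two round bamboo steamer baskets, 151 mm across, open on top. Wall 10.5 mm thick (centred at radius 70), its top 42 mm above the origin: pinch the rim from above. On it a lip 4 mm high, radius 67. Floor top 8 mm above the origin. Underside recess, 6 mm deep, radius 72, drops over the lip below: centre it within about 4 mm. Origin: centre of underside. 110 g.
- steamer_lid: Round domed bamboo lid, 151 mm across, a cane loop on top. Origin: centre of its underside. Crown 41 mm above the origin; the loop's straight top bar, 12 mm thick, runs 34 mm along the lid's own x, centred 64 mm above the origin: pinch it across (along the lid's y). Underside recess as on the baskets (6 mm deep, radius 72 mm).
- ramekin: White fluted porcelain ramekin, 80 mm in diameter, 42 mm high, open on top; pinch the rim from above (the wall is about 8 mm thick, centred at radius 36 mm). Origin: centre of its underside. Like all loose things, it starts on one of two flat wooden covers whose top is at z = 20 mm. 140 g.
- garlic: Garlic bulb, 56 mm across and 56 mm high, standing upright; grasp it across, about 25 mm above its underside. Origin: centre of its underside. 34 g.
- mug: Plain cream mug, 82 mm in diameter, 97 mm high, handle at its -y side. Origin: centre of its underside. Bystander, to be left alone.
- pepper_mill: Dark wooden pepper mill, 58 mm in diameter, 180 mm high, at the back. Origin: centre of its underside. Bystander, to be left alone.
- tea_canister: Green-grey canister with a wooden lid, 87 mm in diameter, 120 mm high, at the back. Origin: centre of its underside. Bystander, to be left alone.
There are look-alikes about, which are no part of the job. Leave any orange or purple look-alike of the garlic alone.

How it is judged (in metres and radians):
At the end, for the whole second after the job is handed in: Deep basket on the pan, shallow basket on it, lid on that: each within 8 mm of centre, within 3 mm of fully down, within 3.4 degrees of level. Ramekin in the deep, garlic in the shallow basket, each upright on its floor within 22 mm of the centre. All released, at rest (horizontal distance between deep_basket and pan below 0.008 m and z of deep_basket in the frame of pan between 0.051 and 0.057 m and angle between each of deep_basket, shallow_basket, steamer_lid's own z axis and vertical below 0.06 rad and horizontal distance between ramekin and deep_basket below 0.022 m and z of ramekin in the frame of deep_basket between 0.004 and 0.013 m and angle between ramekin's own z axis and vertical below 0.1 rad and horizontal distance between shallow_basket and deep_basket below 0.008 m and z of shallow_basket in the frame of deep_basket between 0.055 and 0.061 m and horizontal distance between garlic and shallow_basket below 0.022 m and z of garlic in the frame of shallow_basket between 0.003 and 0.014 m and angle between garlic's own z axis and vertical below 0.25 rad and horizontal distance between steamer_lid and shallow_basket below 0.008 m and z of steamer_lid in the frame of shallow_basket between 0.039 and 0.045 m and linear speed of each of deep_basket, ramekin, shallow_basket, garlic, steamer_lid below 0.02 m/s); the robot touches nothing.
It fails at once if the cream mug is pushed more than 20 mm from its place (distance of mug from where it was at the start of the episode above 0.02 m).
It fails at once if the pepper mill is pushed more than 20 mm from its place (distance of pepper_mill from where it was at the start of the episode above 0.02 m).
It fails at once if the tea canister is pushed more than 20 mm from its place (distance of tea_canister from where it was at the start of the episode above 0.02 m).
It also fails if it takes over 131 s, if anything falls off the work surface, if the arm or the gripper's body presses on something with over 40 N, if the wrist force passes 120 N, or if a joint passes its speed limit or range.

## Robot

A 6-joint arm with a two-finger parallel gripper is mounted at the origin on a cart in front of the work surface, level with it; the furniture and walls round the work are solid. World frame = base frame: x ahead of the robot, y to its left, z up, the work surface at z = 0. Lengths are in mm, angles in rad, forces in N, time in s.
With the tool pointing down it reaches from about 400 to 925 mm from the base axis. Payload 12.5 kg.
Tool frame: the origin (TCP) lies midway between the tips of the shut fingers; the grasp point (between the pads) lies 19 mm behind it; z points along the fingers, y is the line along which they close (so a half turn about z gives the same grasp; the last joint's range is limited). The gripper opens to 95 mm and grips with 3 to 60 N. Pads are 20 mm wide; open, the fingers measure 119 mm over their backs; the gripper's body (75 mm by 180 mm) begins 59 mm behind the grasp point.
Start: joints at [1.104, 0.491, 1.559, -0, 1.092, -0.106], TCP at [220.625, 584.787, 180.361] pointing down, gripper open.
Joint ranges: [-3.1, 3.1], [-0.84, 2.19], [0.05, 2.79], [-1.13, 4.28], [0.06, 2.93], [-2.69, 2.69]. Speed limits (rad/s): [2.22, 2.22, 2.79, 3.14, 3.14, 3.14].

## Interface

Orientations are given as [roll, pitch, yaw] about the fixed x, y, z axes, in that order (R = Rz(yaw) Ry(pitch) Rx(roll)).
In Python, from cell import * gives the robot as it stands.
- The arm moves only by the tool servo_tool, never from a script. Its argument "moves" is one flat list of numbers, 5 for each row, row after row: the shift along the world's x, y, z as a fraction of full scale, then the turn about the world's z as a fraction of full scale, then the opening, from 0 (shut) to 1 (fully open). A call has 1 to 12 rows; each row is the pose to reach, as a shift and turn from the pose commanded when the call began, turning the shorter way round; what a row does not reach only later rows make up. Full scale, the value 1, is 400 mm for a shift and 180 degrees for a turn. A row lasts 1/12 s, in which the tool goes at most 41.7 mm and 7.16 degrees, less where a joint would pass 70% of its speed; a pose out of reach is approached as far as the arm can. A call with a number of a shift or a turn outside -1 to 1 is refused whole. A call with a gripper value outside its range is refused whole. The fingers move at their own pace and stop on an object; the grip force is fixed at half the most. Time passes only in rows, so rows that repeat a pose let the fingers close. It gives the time, the measured TCP pose, the force, the opening and the grip force at its end, in the units of the state.
- state(): the state, without advancing time (a new reading comes with each control period).
- read_camera(name): name is "side" or "top" or "wrist"; returns (picture, depth): 420x560x3 uint8, blue, green, red; 420x560 float32, mm along the optical axis (not along the pixel's ray), 0 where there is no reading.
- get_calibration(name): a dict with "K" (3x3 intrinsics, pixels), "R" (3x3) and "t" (3): a world point X has camera coordinates R X + t. Camera axes: x right, y down, z forward; pixel columns grow to the right and rows downward; lengths in mm; the calibration is good to about 2 mm. A picture is of the moment at which its call begins: read the wrist's pose just before it. get_calibration takes no time and is no camera call; for the wrist camera it gives the pose at the moment of the call.
- job_done(): hands the job in; it is judged then, once.
The state is a dict: "t": time; "joints": joint angles; "qvel": joint speeds; "tau": joint torques, N m; "eef_pos": TCP position; "tcp_rot": TCP orientation; "ft_force": force on the tool from outside, world axes, zero at the start; "moment": the same for the moment, N m; "opening": opening from 0.0 (shut) to 1.0 (fully open); "grip_force": force on a finger pad.
Only numpy, scipy, OpenCV 4.12 (cv2) and the standard library are available. Lean on these libraries where they do the work, as an engineer would, in place of code of your own. Each camera call takes 0.05 s, during which the arm holds its last target. There are 200 camera calls.

## Working session

There is one attempt and no reset: what is moved stays moved. The work goes in short steps, Python scripts to look and compute and a tool call to move; the robot and the scene stay as the last step left them, time stands still between calls to the robot, and variables do not carry over. Pictures are saved under pics/ and viewed, at most 14 in all, crops included, and the job is handed in when it is done.

Besides the shell and the picture viewer there is one more tool, called as name(argument=value, ...) on one line, values as JSON. servo_tool: Moves the arm, as the interface text tells. Its arguments: {"type":"object","properties":{"moves":{"type":"array"}},"required":["moves"]}

```bash
mkdir -p pics; python3 - <<'E'
from cell import *
import cv2,numpy as np
s=state();print(s)
for n in("top","side"):
    p,d=read_camera(n);cv2.imwrite(f"pics/{n}0.png",p);np.save(f"{n}0.npy",d)
    c=get_calibration(n);print(n,c)
E
```

```text
{'t': 0.0, 'joints': array([ 1.10442097e+00,  4.91604241e-01,  1.55946238e+00, -2.44047016e-07,
        1.09169997e+00, -1.05652489e-01]), 'qvel': array([ 1.88788203e-04,  1.16182699e-03, -2.56134766e-03,  1.33007592e-04,
       -1.35257059e-05,  8.93969117e-04]), 'tau': array([ 2.10161379e-03, -6.12657881e+01, -2.58184183e+01,  6.92919712e-02,
        4.81919374e-02, -9.63474668e-05]), 'eef_pos': array([220.47265069, 584.51237692, 179.72956293]), 'tcp_rot': array([-3.14042524e+00, -1.23583191e-04,  2.78086983e+00]), 'ft_force': array([ 0.36370838, -0.26263879, -0.57475801]), 'moment': array([ 0.03643036, -0.02211595, -0.01790816]), 'grip_force': 0.0, 'opening': 0.9999175127517573}
top {'K': array([[390.69473776,   0.        , 279.93693625],
       [  0.        , 390.69473776, 215.06803854],
       [  0.        ,   0.        ,   1.        ]]), 'R': array([[-0.00450216, -0.99988617,  0.01440089],
       [-0.99778157,  0.00353522, -0.06647889],
       [ 0.06642041, -0.01466824, -0.9976839 ]]), 't': array([  -7.10001284,  548.91636812, 1108.9940435 ])}
side {'K': array([[493.839031  ,   0.        , 276.21088092],
       [  0.        , 493.839031  , 202.49574247],
       [  0.        ,   0.        ,   1.        ]]), 'R': array([[ 0.96588015, -0.25857226,  0.01469439],
       [-0.07995484, -0.35167075, -0.93270301],
       [ 0.24633872,  0.89970444, -0.3603459 ]]), 't': array([-549.38523701,  100.94142949, 1233.58555128])}
```

View pics/top0.png

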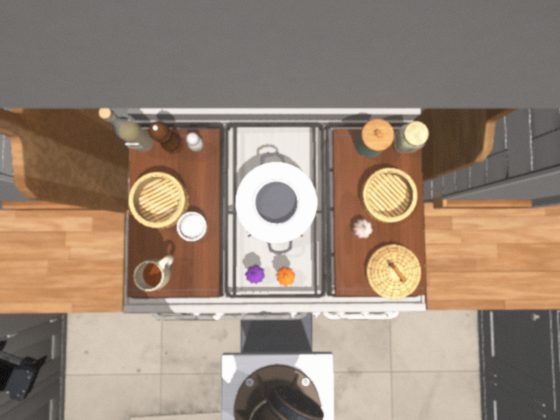

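View pics/side0.png

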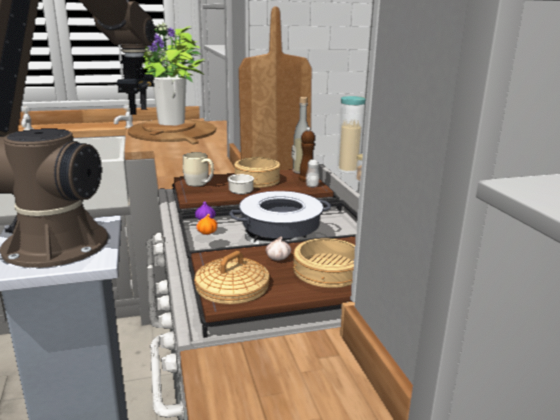

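The top view shows the baskets at about (158,200) and (390,195), the lid at (395,271), the ramekin at (192,227), the garlic at (362,229), the pan at (277,203) and the mug at (153,275). The orange and purple decoys are at (285,276) and (255,274). In the side view, the nearer, right-hand basket looks like the taller one.

```bash
cat > h.py <<'E'
from cell import *
import cv2,numpy as np
def cloud(d,c):
    v,u=np.mgrid[0:d.shape[0],0:d.shape[1]]
    K=c["K"];P=np.stack([(u-K[0,2])/K[0,0]*d,(v-K[1,2])/K[1,1]*d,d],-1)
    return (P-c["t"])@c["R"]   # R^T (p-t)
def circ(xy):
    A=np.c_[2*xy,np.ones(len(xy))];s=np.linalg.lstsq(A,(xy**2).sum(1),rcond=None)[0]
    return s[:2],np.sqrt(s[2]+s[:2]@s[:2])
E
python3 - <<'E'
from h import *
d=np.load("top0.npy");W=cloud(d,get_calibration("top"))
for n,(u,v,r) in dict(L=(158,200,33),R=(390,195,33),lid=(395,271,32),ram=(192,227,17),gar=(362,229,14),pan=(277,203,45),mug=(153,275,20),can=(377,136,20)).items():
    w=W[v-r:v+r+1,u-r:u+r+1].reshape(-1,3)
    z=w[:,2];q=np.percentile(z,[2,30,50,80,95,99])
    m=z>q[5]-9
    (x,y),rr,_=(0,0),0,0
    p=w[m][:,:2].astype(np.float32);(x,y),rr=cv2.minEnclosingCircle(p)
    print(n,q.round(),"n",m.sum(),"mec",round(x),round(y),round(rr),"mid",((p.max(0)+p.min(0))/2).round(),(p.max(0)-p.min(0)).round())
E
```

```text
L [-24.  21.  27.  62.  80.  84.] n 706 mec 543 204 208 mid [568. 205.] [188. 396.]
R [16. 21. 25. 51. 64. 68.] n 698 mec 547 -190 211 mid [ 575. -192.] [201. 398.]
lid [-39.  20.  42.  56.  62.  90.] n 107 mec 419 -168 183 mid [ 419. -168.] [109. 350.]
ram [17. 22. 43. 52. 65. 80.] n 53 mec 514 142 141 mid [517. 143.] [ 86. 271.]
gar [16. 20. 22. 56. 64. 69.] n 94 mec 510 -135 146 mid [ 510. -135.] [ 71. 284.]
pan [-43.  -4.  25.  55.  57.  60.] n 3631 mec 582 4 114 mid [583.   5.] [222. 225.]
mug [ 17.  21.  54.  95. 116. 119.] n 209 mec 422 189 189 mid [411. 191.] [125. 367.]
can [-30.  23. 108. 123. 126. 138.] n 48 mec 620 -133 202 mid [ 620. -135.] [291. 285.]
```

```bash
cat >> h.py <<'E'
def band(W,d,u,v,r,zl,zh,rad=None):
    w=W[v-r:v+r+1,u-r:u+r+1];dd=d[v-r:v+r+1,u-r:u+r+1]
    m=((w[...,2]>zl)&(w[...,2]<zh)&(dd>0)).astype(np.uint8)
    k,l,st,c=cv2.connectedComponentsWithStats(m,connectivity=8)
    i=1+np.argmax(st[1:,4]);return w[l==i]
E
python3 - <<'E'
from h import *
d=np.load("top0.npy");W=cloud(d,get_calibration("top"))
for n,(u,v,r,a,b) in dict(L=(158,200,36,70,92),R=(390,195,36,54,76),lid=(395,271,36,27,80),lidtop=(395,271,15,64,100),ram=(192,227,20,52,72),gar=(362,229,16,28,90),pan=(277,203,48,45,66),hole=(277,203,30,-60,45),lip=(277,203,30,57.5,70),mug=(153,275,24,105,130),can=(377,136,20,120,150),mill=(163,133,20,150,220)).items():
    w=band(W,d,u,v,r,a,b);p=w[:,:2].astype(np.float32)
    (x,y),rr=cv2.minEnclosingCircle(p)
    c=cv2.fitEllipse(cv2.convexHull(p)) if len(cv2.convexHull(p))>5 else None
    print(n,len(w),"z",np.percentile(w[:,2],[5,50,95]).round(),"mec",round(x),round(y),round(rr),"bb",p.min(0).round(),p.max(0).round(),"ell",[np.round(q) for q in c] if c else "", "mean",p.mean(0).round())
p=band(W,d,395,271,15,70,100)[:,:2].astype(np.float32);print(cv2.minAreaRect(p))
# handles of pan
im=cv2.imread("pics/top0.png")
cv2.imwrite("pics/z.png",np.hstack([cv2.resize(im[100:300,120:250],None,fx=3,fy=3),cv2.resize(im[100:300,320:450],None,fx=3,fy=3)]))
E
```

```text
L 790 z [73. 79. 84.] mec 588 329 77 bb [514. 254.] [663. 403.] ell [array([588., 329.]), array([151., 152.]), np.float64(76.0)] mean [586. 326.]
R 747 z [57. 62. 67.] mec 602 -315 77 bb [ 526. -392.] [ 679. -238.] ell [array([ 601., -315.]), array([151., 153.]), np.float64(143.0)] mean [ 599. -310.]
lid 2248 z [40. 53. 61.] mec 386 -326 77 bb [ 310. -401.] [ 462. -250.] ell [array([ 386., -326.]), array([152., 153.]), np.float64(152.0)] mean [ 387. -321.]
lidtop 113 z [69. 87. 92.] mec 387 -326 31 bb [ 361. -345.] [ 413. -305.] ell [array([ 386., -327.]), array([20., 65.]), np.float64(128.0)] mean [ 389. -323.]
ram 204 z [54. 61. 65.] mec 524 241 48 bb [478. 198.] [570. 290.] ell [array([523., 244.]), array([ 81., 100.]), np.float64(132.0)] mean [520. 245.]
gar 286 z [46. 57. 67.] mec 508 -239 28 bb [ 482. -265.] [ 535. -211.] ell [array([ 508., -238.]), array([52., 55.]), np.float64(110.0)] mean [ 508. -236.]
pan 3699 z [51. 54. 58.] mec 580 2 116 bb [ 471. -108.] [694. 117.] ell [array([582.,   3.]), array([226., 227.]), np.float64(100.0)] mean [582.   4.]
hole 1409 z [20. 23. 27.] mec 585 3 61 bb [526. -56.] [645.  63.] ell [array([586.,   4.]), array([121., 122.]), np.float64(88.0)] mean [585.   3.]
lip 14 z [58. 59. 60.] mec 520 2 14 bb [516. -12.] [521.  16.] ell  mean [518.   1.]
mug 254 z [107. 114. 119.] mec 395 326 52 bb [349. 286.] [434. 374.] ell [array([393., 327.]), array([ 76., 104.]), np.float64(44.0)] mean [395. 324.]
can 711 z [120. 123. 134.] mec 756 -267 43 bb [ 714. -308.] [ 799. -225.] ell [array([ 756., -267.]), array([84., 85.]), np.float64(37.0)] mean [ 755. -267.]
mill 332 z [164. 182. 197.] mec 753 300 25 bb [728. 276.] [778. 324.] ell [array([752., 299.]), array([46., 50.]), np.float64(52.0)] mean [749. 296.]
((386.0423583984375, -325.59808349609375), (61.967742919921875, 12.285600662231445), 36.47389221191406)
```

View pics/z.png

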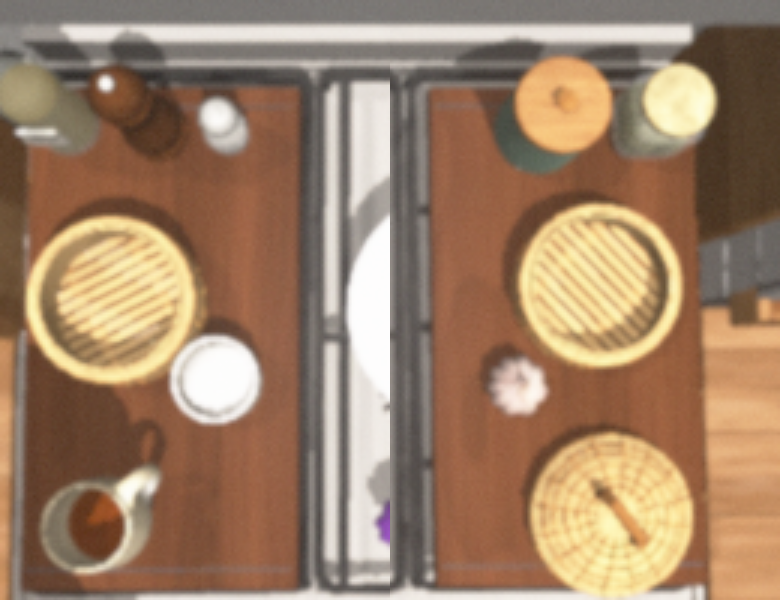

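The left basket's rim is at z≈80, so it is the deep one; the right basket's is at 64, so it is the shallow one. The lid's bar runs at about 37°. I'll refine the pan and ramekin with colour contours, then start moving.

```bash
cat >> h.py <<'E'
def ray(uv,z,c):
    K,R,t=c["K"],c["R"],c["t"];uv=np.atleast_2d(uv)
    r=np.linalg.solve(K,np.c_[uv,np.ones(len(uv))].T).T@R;o=-R.T@t
    return o+r*((z-o[2])/r[:,2])[:,None]
def ell(mask,z,c,prox):
    cs,_=cv2.findContours(mask.astype(np.uint8),cv2.RETR_LIST,cv2.CHAIN_APPROX_NONE)
    for k in cs:
        if len(k)<30: continue
        p=ray(k[:,0].astype(float),z,c)[:,:2].astype(np.float32);(x,y),(a,b),_=cv2.fitEllipse(p)
        if np.hypot(x-prox[0],y-prox[1])<40 and abs(a-b)<25: print("  ell",round(x,1),round(y,1),"d",round(a,1),round(b,1))
E
python3 - <<'E'
from h import *
im=cv2.imread("pics/top0.png");c=get_calibration("top")
hsv=cv2.cvtColor(im,cv2.COLOR_BGR2HSV)
white=(hsv[...,1]<45)&(hsv[...,2]>170)
def box(m,u,v,r):
    o=np.zeros_like(m);o[v-r:v+r,u-r:u+r]=m[v-r:v+r,u-r:u+r];return o
print("pan");ell(box(white,277,203,48),54,c,(583,3))
print("pan dark");ell(box(hsv[...,2]<140,277,203,30),56,c,(583,3))
print("ram");ell(box((hsv[...,1]<60)&(hsv[...,2]>130),192,227,20),62,c,(518,240))
bam=(hsv[...,0]>12)&(hsv[...,0]<35)&(hsv[...,1]>60)&(hsv[...,2]>140)
for n,(u,v,z) in dict(deep=(158,200,80),shal=(390,195,64),lid=(395,271,40)).items():
    print(n);ell(box(bam,u,v,34),z,c,ray((u,v),z,c)[0])
E
```

```text
pan
  ell 582.7 2.0 d 118.2 118.8
pan dark
  ell 583.3 0.3 d 101.1 107.0
ram
  ell 516.9 235.6 d 81.8 82.4
deep
  ell 587.5 325.4 d 152.3 162.5
shal
  ell 600.9 -314.8 d 153.0 158.1
lid
  ell 388.1 -328.3 d 151.5 156.8
```

servo_tool(moves=[0.5,-0.45,0.2,0.22,0.4,0.98,-0.75,0.2,0.22,0.4,0.98,-0.75,0.2,0.22,0.4,0.98,-0.75,0.2,0.22,0.4,0.98,-0.75,0.2,0.22,0.4,0.98,-0.75,0.2,0.22,0.4,0.98,-0.75,0.2,0.22,0.4,0.98,-0.75,0.2,0.22,0.4,0.98,-0.75,0.2,0.22,0.4,0.98,-0.75,0.2,0.22,0.4,0.98,-0.75,0.2,0.22,0.4,0.98,-0.75,0.2,0.22,0.4])

```text
t: 1.1
eef_pos: [605.5, 289.5, 258.8]
tcp_rot: [3.141, -0.001, -2.811]
ft_force: [0.1, 1.2, 0.2]
opening: 0.399
grip_force: 0.0
```

```bash
python3 - <<'E'
from h import *
c=get_calibration("wrist");p,d=read_camera("wrist");W=cloud(d,c)
cv2.imwrite("pics/w1.png",p)
m=(W[...,2]>70)&(W[...,2]<90)&(d>0)&(np.hypot(W[...,0]-588,W[...,1]-328)<90)
q=W[m][:,:2];r=np.hypot(*(q-[588,328]).T)
print(m.sum(),q.min(0),q.max(0),np.percentile(W[m][:,2],[5,50,95]));k=q[(r>60)&(r<82)]
for _ in range(4):
    cc,R=circ(k);print(cc,R);e=abs(np.hypot(*(q-cc).T)-70);k=q[e<7]
print("cam pos",-c["R"].T@c["t"],state()["tcp_rot"])
E
```

```text
3838 [514.17507881 252.16474273] [666.71066068 405.04438886] [72.96179395 77.50351113 81.78187884]
[589.86726973 327.84633618] 69.54196945524725
[589.78598902 327.73869975] 69.57316287732897
[589.76657976 327.7116259 ] 69.58087052440803
[589.76545557 327.7068504 ] 69.58392750494247
cam pos [543.06483799 268.00534233 462.41538287] [-3.13972659e+00  1.92660366e-03 -2.81498300e+00]
```

View pics/w1.png

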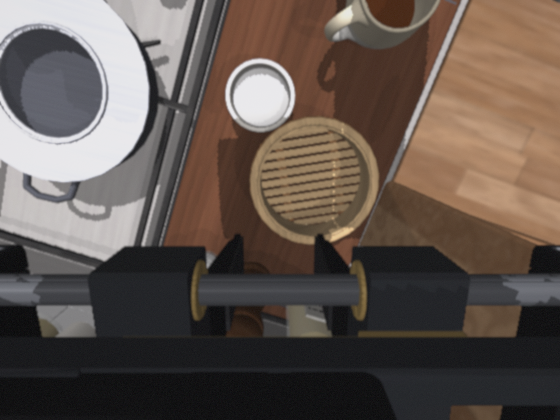

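```bash
python3 - <<'E'
from h import *
s=state();print(s["t"],s["eef_pos"],s["tcp_rot"])
E
```

```text
1.15 [610.88619546 285.0392678  259.35538057] [-3.13972659e+00  1.92660366e-03 -2.81498300e+00]
```

servo_tool(moves=[0,-0.057,0,0,0.4,0,-0.057,-0.1,0,0.4,0,-0.057,-0.2,0,0.4,0,-0.057,-0.3,0,0.4,0,-0.057,-0.4,0,0.4,0,-0.057,-0.46,0,0.4,0,-0.057,-0.522,0,0.4,0,-0.057,-0.522,0,0.4])

```text
t: 1.82
eef_pos: [601.6, 267.5, 44.8]
tcp_rot: [3.141, -0.008, -2.811]
ft_force: [-0.6, -0.0, -0.2]
opening: 0.402
grip_force: 0.0
```

servo_tool(moves=[0,0,0,0,0.4,0,0,0,0,0.4,0,0,0,0,0.4])

```text
t: 2.07
eef_pos: [605.1, 268.7, 51.9]
tcp_rot: [3.142, 0.003, -2.811]
ft_force: [-0.1, -0.4, 0.4]
opening: 0.401
grip_force: 0.0
```

servo_tool(moves=[0.016,-0.0175,0,0,0.4,0.016,-0.0175,0,0,0.4,0.016,-0.0175,0,0,0,0.016,-0.0175,0,0,0,0.016,-0.0175,0,0,0,0.016,-0.0175,0,0,0,0.016,-0.0175,0,0,0])

```text
t: 2.65
eef_pos: [610.6, 261.4, 50.0]
tcp_rot: [3.141, 0.0, -2.811]
ft_force: [-0.6, 0.2, -0.6]
opening: 0.108
grip_force: 0.0
```

servo_tool(moves=[0,0,0,0,0,0,0,0.01,0,0,0,0,0.05,0,0,0,0,0.1,0,0,0,0,0.15,0,0,0,0,0.2,0,0,0,-0.05,0.2,0,0,0,-0.12,0.2,0,0,0,-0.2,0.2,0,0,0,-0.28,0.2,0,0,0,-0.36,0.2,0,0,0,-0.44,0.2,0,0])

```text
t: 3.65
eef_pos: [610.5, 84.0, 130.4]
tcp_rot: [-3.142, 0.0, -2.811]
ft_force: [1.0, -0.1, 0.1]
opening: 0.005
grip_force: 0.0
```

```bash
python3 - <<'E'
from h import *
p,d=read_camera("top");p2,d2=read_camera("wrist");print(state()["eef_pos"])
cv2.imwrite("pics/t2.png",np.hstack([cv2.resize(p[90:310,100:300],None,fx=2,fy=2),cv2.resize(p2,(400,300))[:440] if 0 else cv2.copyMakeBorder(cv2.resize(p2,(400,300)),0,140,0,0,0)]))
W=cloud(d,get_calibration("top"))
m=band(W,d,158,200,40,70,92);q=m[:,:2].astype(np.float32);print(len(q),cv2.fitEllipse(cv2.convexHull(q)),np.percentile(m[:,2],[5,50,95]))
E
```

```text
[610.73918977  81.52104561 130.40546015]
782 ((588.2561645507812, 328.9552001953125), (150.92684936523438, 151.95916748046875), 78.20491790771484) [73.0804446  78.68443517 83.86610195]
```

View pics/t2.png

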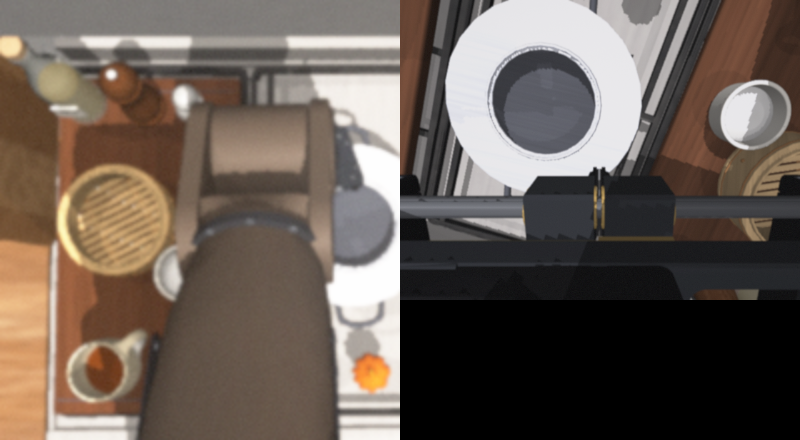

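The basket hasn't moved; the lift began before the grip had built up. I'll go back and check the grip force before lifting. First I'll measure the pan from this wrist view.

```bash
python3 - <<'E'
from h import *
c=get_calibration("wrist");p,d=read_camera("wrist");W=cloud(d,c)
hsv=cv2.cvtColor(p,cv2.COLOR_BGR2HSV)
m=((W[...,2]<45)&(np.hypot(W[...,0]-583,W[...,1]-3)<75)).astype(np.uint8)
ell(m,58,c,(583,3))
w=(W[...,2]>46)&(W[...,2]<64)&(np.hypot(W[...,0]-583,W[...,1]-3)<140)
q=W[w][:,:2].astype(np.float32);print(np.median(W[w][:,2]),q.min(0),q.max(0));
h=cv2.convexHull(q)[:,0];print(circ(h[h[:,0]<620]))
E
```

```text
ell 583.1 3.6 d 115.6 115.9
53.24542753854682 [ 470.76572 -111.98798] [697.4358  115.26883]
(array([584.71137533,   2.10061825]), np.float64(113.49214661168534))
```

servo_tool(moves=[0,0.1,0.0,0,0.4,0,0.2,0.0,0,0.4,0,0.3,0.0,0,0.4,0,0.4,0.0,0,0.4,0,0.448,0,0,0.4,0,0.448,0,0,0.4,0,0.448,-0.07,0,0.4,0,0.448,-0.14,0,0.4,0,0.448,-0.207,0,0.4,0,0.448,-0.207,0,0.4,0,0.448,-0.207,0,0.4])

```text
t: 4.72
eef_pos: [610.1, 264.5, 46.7]
tcp_rot: [3.141, -0.002, -2.811]
ft_force: [0.0, 0.6, 0.8]
opening: 0.399
grip_force: 0.0
```

servo_tool(moves=[0.002,-0.004,0,0,0.3,0.002,-0.004,0,0,0,0.002,-0.004,0,0,0,0.002,-0.004,0,0,0,0.002,-0.004,0,0,0,0.002,-0.004,0,0,0,0.002,-0.004,0,0,0,0.002,-0.004,0,0,0,0.002,-0.004,0,0,0,0.002,-0.004,0,0,0])

```text
t: 5.55
eef_pos: [611.7, 263.3, 47.8]
tcp_rot: [3.141, 0.001, -2.811]
ft_force: [-1.8, 2.3, 5.6]
opening: 0.007
grip_force: 2.9
```

```bash
python3 - <<'E'
from h import *
p,d=read_camera("side");p2,d2=read_camera("wrist");print(state()["eef_pos"],state()["opening"])
cv2.imwrite("pics/s3.png",np.hstack([cv2.resize(p[110:250,150:350],(400,280)),cv2.resize(p2[100:380,180:460],(300,280))]))
cs=get_calibration("side");X=cs["R"]@state()["eef_pos"]+cs["t"];print(cs["K"]@X/X[2])
E
```

```text
[611.71509056 263.35512574  47.83920987] 0.0058113616399628155
[268.22586796 176.26334461   1.        ]
```

View pics/s3.png

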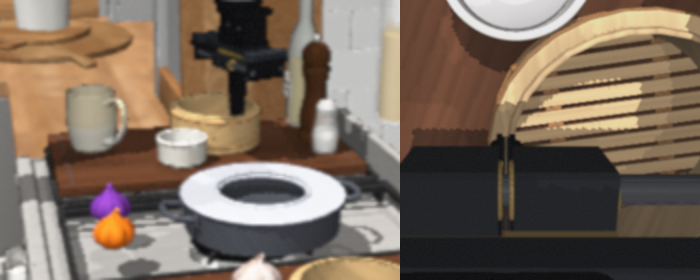

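```bash
python3 - <<'E'
from h import *
for n in("wrist","top"):
    c=get_calibration(n);p,d=read_camera(n);W=cloud(d,c)
    D=np.hypot(W[...,0]-588,W[...,1]-328)
    m=(W[...,2]>70)&(W[...,2]<90)&(d>0)&(D<90)&(D>55)
    if n=="wrist": m&=(np.mgrid[0:420,0:560][0]<225)
    q=W[m];k=q[:,:2]
    for _ in range(6):
        cc,R=circ(k);e=abs(np.hypot(*(q[:,:2]-cc).T)-70);k=q[e<8][:,:2]
    A=np.c_[q[e<8][:,:2]-cc,np.ones(len(k))];pl=np.linalg.lstsq(A,q[e<8][:,2],rcond=None)[0]
    print(n,len(k),cc,R,"plane",pl, k.min(0),k.max(0))
E
```

```text
wrist 7731 [586.15121018 323.41493151] 67.11159060127311 plane [-1.17939652e-02  2.19162491e-02  7.84410338e+01] [513.81937642 250.19448455] [601.56187394 389.87639085]Traceback (most recent call last):
  File "<stdin>", line 11, in <module>
    return umr_minimum(a, axis, None, out, keepdims, initial, where)
ValueError: zero-size array to reduction operation minimum which has no identity
```

```bash
python3 - <<'E'
from h import *
p,d=read_camera("side")
cs=get_calibration("side")
q=cv2.resize(p[120:200,220:320],None,fx=7,fy=7,interpolation=cv2.INTER_CUBIC)
def pj(X):
    X=cs["R"]@np.array(X,float)+cs["t"];u=cs["K"]@X/X[2];return int((u[0]-220)*7),int((u[1]-120)*7)
cv2.circle(q,pj(state()["eef_pos"]),4,(0,0,255),-1)
for r in(65,75):
  for z in (78,):
    for a in range(0,360,6): cv2.circle(q,pj([588.5+r*np.cos(np.radians(a)),328+r*np.sin(np.radians(a)),z]),2,(255,0,0),-1)
cv2.imwrite("pics/s4.png",q)
W=cloud(d,cs);
for v in range(150,182,3): print(v,W[v,262:276:3].round().astype(int).tolist())
E
```

```text
150 [[636, 452, 84], [601, 265, 136], [607, 252, 139], [617, 251, 139], [608, 180, 158]]
153 [[636, 454, 73], [600, 263, 127], [607, 250, 130], [617, 250, 129], [679, 448, 72]]
156 [[635, 449, 63], [600, 261, 117], [607, 252, 119], [619, 260, 116], [679, 446, 62]]
159 [[619, 383, 72], [599, 258, 108], [608, 254, 109], [620, 261, 106], [651, 343, 81]]
162 [[620, 385, 60], [601, 266, 96], [608, 252, 100], [620, 261, 96], [651, 340, 71]]
165 [[620, 384, 50], [601, 263, 87], [610, 260, 87], [620, 262, 86], [635, 280, 79]]
168 [[590, 258, 79], [600, 259, 78], [611, 265, 75], [620, 262, 76], [631, 263, 75]]
171 [[589, 254, 70], [598, 254, 70], [608, 252, 69], [619, 258, 67], [632, 266, 63]]
174 [[589, 254, 60], [597, 248, 61], [609, 256, 58], [618, 253, 58], [631, 265, 54]]
177 [[587, 247, 52], [600, 260, 47], [607, 249, 50], [620, 258, 47], [632, 268, 42]]
180 [[589, 255, 39], [597, 249, 41], [610, 257, 37], [620, 259, 36], [632, 265, 33]]
```

View pics/s4.png

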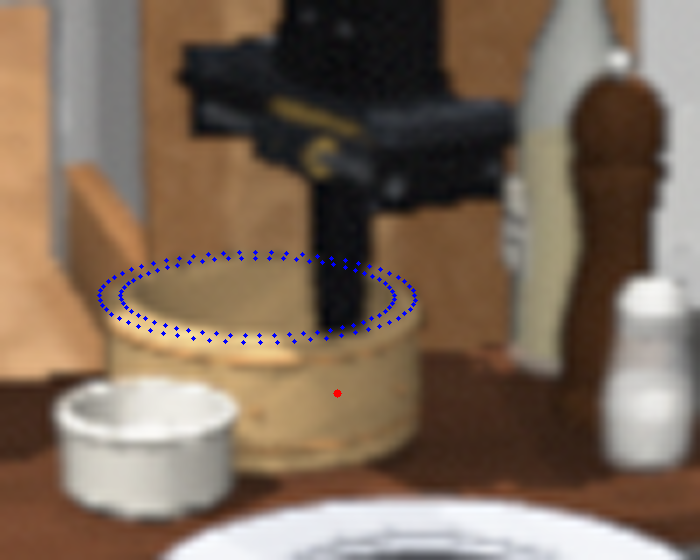

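servo_tool(moves=[0,0,0,0,0.4,0,0,0,0,0.4,0,0,0,0,0.4,0,0,0,0,0.4,0,0,0,0,0.4])

```text
t: 6.22
eef_pos: [611.2, 262.9, 46.8]
tcp_rot: [3.141, -0.001, -2.811]
ft_force: [0.6, -0.9, -0.0]
opening: 0.298
grip_force: 0.0
```

```bash
python3 - <<'E'
from h import *
p,d=read_camera("side");p2,d2=read_camera("wrist")
s=state();print({k:s[k] for k in("eef_pos","opening","ft_force","moment","grip_force")})
cs=get_calibration("side")
a=cv2.resize(p[120:200,230:310],(480,480),interpolation=cv2.INTER_CUBIC)
b=cv2.resize(p2[120:280,200:306],(318,480),interpolation=cv2.INTER_CUBIC)
cv2.imwrite("pics/s5.png",np.hstack([a,b]))
W=cloud(d,cs)
for v in range(150,186,4): print(v,W[v,256:286:3,1:].round().astype(int).tolist())
E
```

```text
{'eef_pos': array([611.22742403, 262.87685236,  46.84299436]), 'opening': 0.3728185305155325, 'ft_force': array([ 0.07210767, -0.27901094, -0.04832821]), 'moment': array([ 0.06819193,  0.00669876, -0.0276218 ]), 'grip_force': 0.0}
150 [[445, 88], [452, 85], [279, 132], [273, 134], [278, 132], [237, 143], [175, 159], [185, 156], [182, 156], [453, 80]]
154 [[447, 72], [449, 71], [279, 119], [276, 120], [283, 117], [236, 130], [240, 128], [452, 67], [439, 70], [451, 66]]
158 [[393, 74], [390, 74], [280, 106], [277, 106], [237, 117], [234, 118], [240, 115], [449, 53], [453, 50], [453, 50]]
162 [[393, 59], [381, 62], [271, 95], [281, 91], [249, 100], [236, 104], [235, 103], [331, 73], [444, 38], [449, 36]]
166 [[387, 47], [386, 46], [390, 44], [277, 79], [241, 90], [239, 90], [247, 87], [281, 75], [445, 23], [447, 21]]
170 [[251, 76], [256, 74], [256, 73], [255, 73], [252, 73], [259, 70], [274, 64], [280, 62], [416, 17], [421, 15]]
174 [[263, 59], [253, 61], [251, 61], [254, 59], [258, 57], [-1216, 547], [264, 54], [284, 47], [373, 16], [362, 19]]
178 [[258, 47], [246, 50], [253, 47], [253, 46], [252, 46], [265, 41], [262, 41], [281, 34], [328, 17], [328, 16]]
182 [[257, 33], [249, 35], [246, 36], [251, 33], [255, 31], [264, 27], [269, 25], [277, 21], [288, 17], [284, 17]]
```

View pics/s5.png

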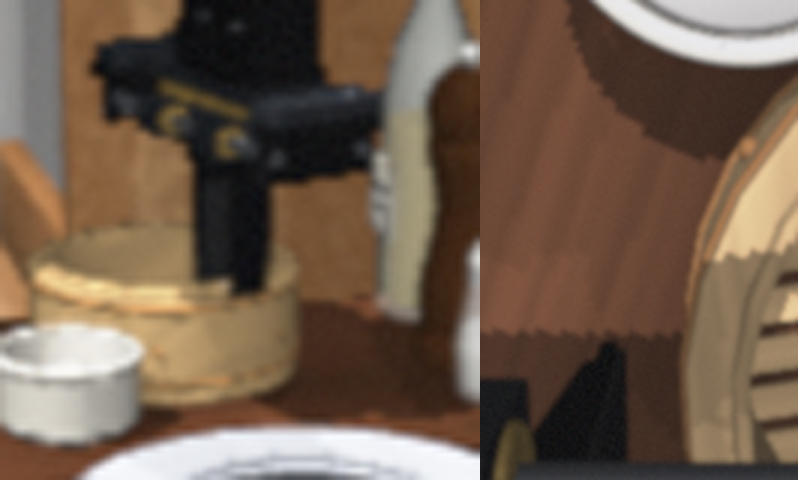

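The outer finger visibly ends at z≈85, though the reported TCP z is 47. I'll lower 14 mm, which is safe whichever is right, and measure the fingertip again.

servo_tool(moves=[0,0,-0.02,0,0.4,0,0,-0.035,0,0.4,0,0,-0.035,0,0.4])

```text
t: 6.57
eef_pos: [610.6, 262.7, 31.3]
tcp_rot: [3.141, -0.002, -2.811]
ft_force: [0.3, -0.7, -0.2]
opening: 0.394
grip_force: 0.0
```

```bash
cat >> h.py <<'E'
def tip():
    p,d=read_camera("side");s=state();W=cloud(d,get_calibration("side"));e=s["eef_pos"]
    m=(p.max(2)<60)&(d>0)&(np.hypot(W[...,0]-e[0],W[...,1]-e[1])<75)&(abs(W[...,2]-e[2]-20)<75)
    print("eef",e.round(1),"force",s["ft_force"].round(1),"dark z low pct",np.percentile(W[m][:,2],[0,.5,1,2,5]).round(),m.sum())
    return W[m]
E
python3 - <<'E'
from h import *
w=tip();w=w[np.argsort(w[:,2])];print(w[:12].round())
E
```

```text
eef [610.8 262.8  32. ] force [-0.1  0.3  0.6] dark z low pct [14. 15. 15. 16. 17.] 209
[[560. 245.  14.]
 [645. 264.  15.]
 [572. 240.  15.]
 [657. 280.  16.]
 [638. 263.  16.]
 [682. 274.  16.]
 [641. 262.  16.]
 [653. 280.  16.]
 [650. 270.  16.]
 [663. 277.  16.]
 [635. 251.  17.]
 [565. 237.  17.]]
```

```bash
python3 - <<'E'
from h import *
p,d=read_camera("side");W=cloud(d,get_calibration("side"))
for v in range(154,192,3): print(v,[(tuple(W[v,u].round().astype(int)),int(p[v,u].max())) for u in range(264,280,4)])
E
```

```text
154 [((np.int64(601), np.int64(278), np.int64(119)), 29), ((np.int64(657), np.int64(448), np.int64(70)), 112), ((np.int64(614), np.int64(226), np.int64(132)), 24), ((np.int64(614), np.int64(180), np.int64(145)), 21)]
157 [((np.int64(603), np.int64(285), np.int64(107)), 33), ((np.int64(658), np.int64(452), np.int64(57)), 105), ((np.int64(616), np.int64(233), np.int64(121)), 20), ((np.int64(628), np.int64(231), np.int64(121)), 80)]
160 [((np.int64(601), np.int64(279), np.int64(99)), 34), ((np.int64(637), np.int64(368), np.int64(71)), 89), ((np.int64(617), np.int64(237), np.int64(110)), 21), ((np.int64(629), np.int64(235), np.int64(110)), 78)]
163 [((np.int64(601), np.int64(277), np.int64(89)), 32), ((np.int64(638), np.int64(372), np.int64(59)), 89), ((np.int64(616), np.int64(232), np.int64(101)), 19), ((np.int64(631), np.int64(239), np.int64(98)), 97)]
166 [((np.int64(602), np.int64(280), np.int64(78)), 36), ((np.int64(637), np.int64(368), np.int64(50)), 103), ((np.int64(618), np.int64(240), np.int64(89)), 14), ((np.int64(642), np.int64(280), np.int64(76)), 128)]
169 [((np.int64(595), 
[... 1009 characters left out ...]
(np.int64(642), np.int64(276), np.int64(25)), 123)]
184 [((np.int64(595), np.int64(251), np.int64(27)), 158), ((np.int64(609), np.int64(255), np.int64(24)), 150), ((np.int64(626), np.int64(267), np.int64(19)), 140), ((np.int64(643), np.int64(281), np.int64(13)), 74)]
187 [((np.int64(594), np.int64(247), np.int64(18)), 117), ((np.int64(608), np.int64(249), np.int64(16)), 104), ((np.int64(620), np.int64(244), np.int64(17)), 106), ((np.int64(633), np.int64(243), np.int64(16)), 78)]
190 [((np.int64(587), np.int64(220), np.int64(17)), 117), ((np.int64(600), np.int64(218), np.int64(17)), 114), ((np.int64(613), np.int64(216), np.int64(17)), 124), ((np.int64(625), np.int64(212), np.int64(17)), 139)]
```

The fingertip is at z≈66 with the reported z at 32. So the true tip sits about 34 mm above the reported TCP, and I'll use that offset from here on. Lowering to straddle the wall properly and close.

servo_tool(moves=[0,0,-0.02,0,0.4,0,0,-0.044,0,0.4,0,0,-0.044,0,0,0,0,-0.044,0,0,0,0,-0.044,0,0,0,0,-0.044,0,0,0,0,-0.044,0,0,0,0,-0.044,0,0,0,0,-0.044,0,0])

```text
t: 7.42
eef_pos: [611.5, 263.0, 15.8]
tcp_rot: [3.142, 0.0, -2.811]
ft_force: [0.5, -0.5, -0.1]
opening: 0.109
grip_force: 31.9
```

servo_tool(moves=[0,0,0.04,0,0,0,0,0.1,0,0,0,0,0.17,0,0,0,-0.05,0.22,0,0,-0.013,-0.14,0.22,0,0,-0.013,-0.23,0.22,0,0,-0.013,-0.32,0.22,0,0,-0.013,-0.41,0.22,0,0,-0.013,-0.5,0.22,0,0,-0.013,-0.59,0.22,0,0,-0.013,-0.67,0.22,0,0,-0.013,-0.73,0.22,0,0])

```text
t: 8.42
eef_pos: [606.0, -31.6, 103.7]
tcp_rot: [-3.141, 0.0, -2.812]
ft_force: [0.4, 0.6, -1.3]
opening: 0.11
grip_force: 31.9
```

servo_tool(moves=[0,-0.05,0,0,0,0,-0.08,0,0,0,0,-0.08,0,0,0,0,-0.08,0,0,0])

```text
t: 8.75
eef_pos: [606.1, -61.1, 103.5]
tcp_rot: [3.141, -0.0, -2.812]
ft_force: [-0.2, 0.0, -0.6]
opening: 0.113
grip_force: 31.8
```

```bash
python3 - <<'E'
from h import *
c=get_calibration("wrist");p,d=read_camera("wrist");s=state();print(s["eef_pos"],s["opening"],s["grip_force"],s["t"])
W=cloud(d,c);e=s["eef_pos"];g=e[:2]-[22.4,-66.3]
D=np.hypot(*(W[...,:2]-g).transpose(2,0,1));m=(W[...,2]>e[2]+50)&(W[...,2]<e[2]+80)&(D<90)&(D>55)&(np.mgrid[0:420,0:560][0]<225)
q=W[m];k=q[:,:2];print(m.sum(),np.median(q[:,2]))
for _ in range(5):
    cc,R=circ(k);f=abs(np.hypot(*(q[:,:2]-cc).T)-70)<8;k=q[f][:,:2]
print(g,cc,R,np.linalg.lstsq(np.c_[k-cc,np.ones(len(k))],q[f][:,2],rcond=None)[0])
hull=cv2.convexHull(k.astype(np.float32))[:,0];hh=hull[np.hypot(*(hull-cc).T)>70];print(circ(hh))
cv2.imwrite("pics/w6.png",p)
E
```

```text
[606.14246931 -60.4016169  103.54551306] 0.11063216658228979 31.84852711914573 8.8
10845 166.1162874558754
[583.74246931   5.8983831 ] [583.11566497   0.61698883] 64.67551041745057 [-6.37814247e-02 -1.34793768e-02  1.61450286e+02]
(array([547.36374903,  20.38623398]), np.float64(30.64504409126276))
```

servo_tool(moves=[0,-0.006,0,0,0,0,-0.006,-0.04,0,0,0,-0.006,-0.08,0,0,0,-0.006,-0.11,0,0,0,-0.006,-0.12,0,0,0,-0.006,-0.128,0,0,0,-0.006,-0.134,0,0,0,-0.006,-0.134,0,0,0,-0.006,-0.134,0,0])

```text
t: 9.55
eef_pos: [607.5, -63.1, 51.5]
tcp_rot: [-3.141, 0.003, -2.811]
ft_force: [0.6, 1.9, 4.9]
opening: 0.109
grip_force: 31.3
```

```bash
cat >> h.py <<'E'
def rim(n,g,z0,ymax=420,rr=(58,82),dz=9):
    c=get_calibration(n);p,d=read_camera(n);W=cloud(d,c)
    D=np.hypot(*(W[...,:2]-g).transpose(2,0,1))
    b=cv2.cvtColor(p,cv2.COLOR_BGR2HSV);bam=(b[...,0]>8)&(b[...,0]<35)&(b[...,1]>50)&(p.max(2)>60)
    m=(abs(W[...,2]-z0)<dz)&(D>rr[0])&(D<rr[1])&bam&(np.mgrid[0:420,0:560][0]<ymax)
    q=W[m]
    for _ in range(4):
        A=np.c_[q[:,:2]-g,np.ones(len(q))];pl=np.linalg.lstsq(A,q[:,2],rcond=None)[0]
        r=q[:,2]-A@pl;k=abs(r)<4;
        q=q[k]
    cc,R=circ(q[:,:2]);print(n,len(q),"tilt/z",pl.round(3),"circ",cc.round(1),R.round(1),"az",np.percentile(np.degrees(np.arctan2(q[:,1]-g[1],q[:,0]-g[0])),[1,25,50,75,99]).round())
    return p
E
python3 - <<'E'
from h import *
p=rim("side",np.array([584,2.8]),113);q=rim("wrist",np.array([584,2.8]),113,225)
s=state();print(s["eef_pos"],s["ft_force"],s["moment"])
cv2.imwrite("pics/s7.png",np.hstack([cv2.resize(p[150:270,210:350],(560,480),interpolation=cv2.INTER_CUBIC)]))
E
```

```text
side 283 tilt/z [-3.3000e-02  7.0000e-03  1.1199e+02] circ [5.902e+02 5.000e-01] 69.3 az [-174. -116.  -78.   74.  175.]
wrist 7363 tilt/z [-1.50000e-02  3.10000e-02  1.16468e+02] circ [585.    0.7] 63.3 az [-179. -149. -122.  -96.  179.]
[607.44198758 -63.14662731  51.54436783] [0.45653841 2.44380408 5.16331695] [ 0.36445045  0.01484852 -0.10709288]
```

View pics/s7.png

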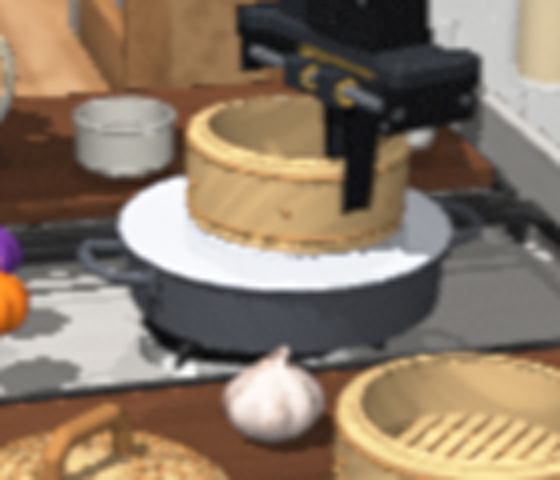

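servo_tool(moves=[0,0,0,0,0.25,0,0,0,0,0.25,0,0,0,0,0.25,0,0,0.06,0,0.25,0,0,0.15,0,0.25,-0.02,0.06,0.2,0,0.25,-0.06,0.15,0.2,0,0.25,-0.09,0.25,0.2,0,0.25,-0.12,0.35,0.2,0,0.25,-0.14,0.44,0.2,0,0.25,-0.17,0.54,0.2,0,0.25,-0.198,0.63,0.2,0,0.25])

```text
t: 10.65
eef_pos: [526.1, 190.5, 130.2]
tcp_rot: [3.141, 0.0, -2.811]
ft_force: [0.2, 1.1, -0.4]
opening: 0.25
grip_force: 0.0
```

servo_tool(moves=[0,0.03,0,0,0.25,0,0.03,0,0,0.25,0,0.03,0,0,0.25])

```text
t: 10.9
eef_pos: [527.1, 200.6, 130.0]
tcp_rot: [-3.141, -0.0, -2.81]
ft_force: [0.2, -0.4, 0.2]
opening: 0.248
grip_force: 0.0
```

```bash
python3 - <<'E'
from h import *
s=state();print(s["eef_pos"],s["opening"],s["t"])
rim("top",np.array([584,2.8]),113);rim("side",np.array([584,2.8]),113);rim("wrist",np.array([584,2.8]),113,225)
c=get_calibration("wrist");p,d=read_camera("wrist");W=cloud(d,c);cv2.imwrite("pics/w8.png",p)
m=(W[...,2]>50)&(W[...,2]<72)&(np.hypot(W[...,0]-517,W[...,1]-236)<55)&(p.min(2)>90);q=W[m]
print(m.sum(),np.median(q[:,2]),circ(q[:,:2]),circ(cv2.convexHull(q[:,:2].astype(np.float32))[:,0]))
hsv=cv2.cvtColor(p,cv2.COLOR_BGR2HSV);wm=(hsv[...,1]<60)&(hsv[...,2]>130)&(np.hypot(W[...,0]-517,W[...,1]-236)<55)
ell(wm,62,c,(517,236))
E
```

```text
[527.10679023 200.64609729 129.95513497] 0.2483093422111678 10.9
top 594 tilt/z [-2.10000e-02 -4.00000e-03  1.14989e+02] circ [591.1   6.2] 69.9 az [-177.  -82.    1.   89.  175.]
side 371 tilt/z [-1.8000e-02 -8.0000e-03  1.1087e+02] circ [5.899e+02 3.000e-01] 69.0 az [-172. -108.  -53.   54.  173.]
wrist 3024 tilt/z [  0.195  -0.168 129.948] circ [562.3  28.5] 36.8 az [102. 118. 134. 152. 173.]
1680 60.806589731194194 (array([516.57755349, 235.90565505]), np.float64(36.8342608406359)) (array([517.15863785, 236.45228833]), np.float64(39.61570249407841))
  ell 512.6 234.5 d 71.6 81.0
```

View pics/w8.png

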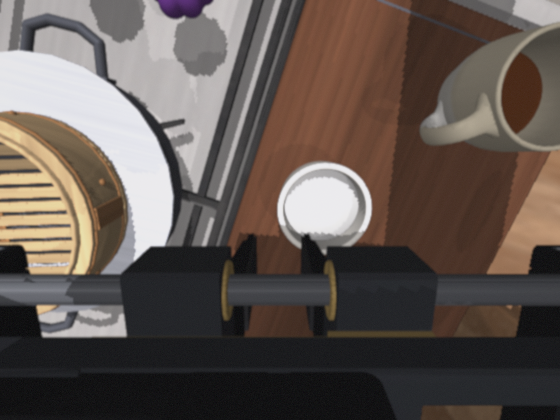

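```bash
python3 - <<'E'
from h import *
d0=np.load("top0.npy");p,d=read_camera("top");c=get_calibration("top")
def f(d,g,z0):
    W=cloud(d,c);m=(W[...,2]>z0-9)&(W[...,2]<z0+14)&(np.hypot(*(W[...,:2]-g).transpose(2,0,1))<84)&(d>0)
    q=W[m];h=cv2.convexHull(q[:,:2].astype(np.float32));e=cv2.fitEllipse(h)
    k=q[abs(np.hypot(*(q[:,:2]-np.array(e[0])).T)-70)<6];pl=np.linalg.lstsq(np.c_[k[:,:2]-e[0],np.ones(len(k))],k[:,2],rcond=None)[0]
    print(len(q),np.round(e[0],1),np.round(e[1],1),q.min(0).round(),q.max(0).round(),pl.round(3))
f(d0,np.array([588,329]),80);f(d0,np.array([601,-315]),64);f(d,np.array([586,3]),114)
E
```

```text
781 [588.2 329.1] [150.9 152.4] [514. 254.  71.] [663. 403.  88.] [2.0000e-03 1.0000e-03 7.8582e+01]
739 [ 601.4 -314.4] [151.2 152.8] [ 526. -392.   55.] [ 679. -238.   71.] [ 2.0000e-03 -3.0000e-03  6.2228e+01]
786 [591.6   7.1] [151.7 152.4] [516. -70. 105.] [666.  82. 125.] [-2.30000e-02 -9.00000e-03  1.14579e+02]
```

The deep basket now measures (591.6, 7.1) and is tilted about 1.3°, so it slipped in the grip and is resting on the lip. I'll regrip it and shift it by about (-8.6, -4.4) mm.

servo_tool(moves=[0.03,-0.09,0,0,0.4,0.06,-0.18,0,0,0.4,0.09,-0.27,0,0,0.4,0.12,-0.36,0,0,0.4,0.15,-0.45,0,0,0.4,0.18,-0.54,0,0,0.4,0.21,-0.62,0,0,0.4,0.217,-0.65,0,0,0.4,0.217,-0.65,0,0,0.4,0.217,-0.65,-0.05,0,0.4,0.217,-0.65,-0.1,0,0.4,0.217,-0.65,-0.15,0,0.4])

```text
t: 12.15
eef_pos: [613.3, -58.9, 69.5]
tcp_rot: [3.141, 0.0, -2.812]
ft_force: [-0.1, 0.9, -0.2]
opening: 0.398
grip_force: 0.0
```

servo_tool(moves=[0,0,-0.03,0,0.4,0,0,-0.05,0,0.4,0,0,-0.05,0,0.4,0,0,-0.05,0,0,0,0,-0.05,0,0,0,0,-0.05,0,0,0,0,-0.05,0,0,0,0,-0.05,0,0,0,0,-0.05,0,0])

```text
t: 12.9
eef_pos: [614.1, -59.6, 50.4]
tcp_rot: [-3.141, 0.001, -2.811]
ft_force: [0.0, -1.1, 1.4]
opening: 0.104
grip_force: 30.0
```

servo_tool(moves=[0,0,0.01,0,0,0,0,0.02,0,0,-0.007,-0.004,0.02,0,0,-0.014,-0.008,0.02,0,0,-0.0215,-0.011,0.02,0,0,-0.0215,-0.011,0.02,0,0,-0.0215,-0.011,0.012,0,0,-0.0215,-0.011,0.005,0,0,-0.0215,-0.011,0,0,0,-0.0215,-0.011,0,0,0])

```text
t: 13.73
eef_pos: [605.0, -63.8, 49.4]
tcp_rot: [3.141, -0.001, -2.811]
ft_force: [0.8, -0.3, -1.9]
opening: 0.103
grip_force: 30.0
```

servo_tool(moves=[0,0,0,0,0.1,0,0,0,0,0.25,0,0,0,0,0.25,0,0,0,0,0.25,0,0,0.06,0,0.25,0,0,0.15,0,0.25,-0.02,0.06,0.2,0,0.25,-0.05,0.15,0.2,0,0.25,-0.08,0.25,0.2,0,0.25,-0.11,0.35,0.2,0,0.25,-0.14,0.44,0.2,0,0.25,-0.17,0.54,0.2,0,0.25])

```text
t: 14.73
eef_pos: [536.5, 153.5, 130.3]
tcp_rot: [-3.142, 0.001, -2.812]
ft_force: [0.8, 0.5, -0.3]
opening: 0.25
grip_force: 0.0
```

```bash
cat >> h.py <<'E'
def topfit(g,z0,R=84):
    p,d=read_camera("top");c=get_calibration("top");g=np.array(g,float)
    W=cloud(d,c);m=(W[...,2]>z0-9)&(W[...,2]<z0+14)&(np.hypot(*(W[...,:2]-g).transpose(2,0,1))<R)&(d>0)
    q=W[m];h=cv2.convexHull(q[:,:2].astype(np.float32));e=cv2.fitEllipse(h)
    k=q[abs(np.hypot(*(q[:,:2]-np.array(e[0])).T)-70)<6];pl=np.linalg.lstsq(np.c_[k[:,:2]-e[0],np.ones(len(k))],k[:,2],rcond=None)[0]
    s=state();print("t",s["t"],"eef",s["eef_pos"].round(1),"fit",len(q),np.round(e[0],1),np.round(e[1],1),pl.round(3));return W,d,p
E
python3 - <<'E'
from h import *
topfit((584,3),113)
E
```

```text
t 14.7833 eef [534.2 159.3 130.4] fit 774 [583.6   3.6] [151.9 152.5] [3.00000e-03 2.00000e-03 1.12702e+02]
```

servo_tool(moves=[-0.015,0.08,0,0,0.25,-0.015,0.105,0,0,0.25,-0.015,0.105,-0.08,0,0.25,-0.015,0.105,-0.16,0,0.25,-0.015,0.105,-0.2,0,0.25,-0.015,0.105,-0.2,0,0.25,-0.015,0.105,-0.2,0,0.25])

```text
t: 15.37
eef_pos: [531.4, 193.7, 49.8]
tcp_rot: [3.141, -0.001, -2.812]
ft_force: [0.4, 0.5, 0.9]
opening: 0.253
grip_force: 0.0
```

servo_tool(moves=[-0.008,0.0205,0,0,0.25,-0.008,0.0205,-0.04,0,0.25,-0.008,0.0205,-0.09,0,0.25,-0.008,0.0205,-0.117,0,0.25,-0.008,0.0205,-0.117,0,0.25,-0.008,0.0205,-0.117,0,0,-0.008,0.0205,-0.117,0,0,-0.008,0.0205,-0.117,0,0,-0.008,0.0205,-0.117,0,0,-0.008,0.0205,-0.117,0,0,-0.008,0.0205,-0.117,0,0])

```text
t: 16.28
eef_pos: [528.5, 202.4, 4.3]
tcp_rot: [-3.142, 0.001, -2.811]
ft_force: [-1.7, -0.9, 6.9]
opening: 0.076
grip_force: 27.9
```

servo_tool(moves=[0,0,0.03,0,0,0,0,0.09,0,0,0,0,0.17,0,0,0,0,0.25,0,0,0.01,-0.03,0.3,0,0,0.03,-0.09,0.31,0,0,0.05,-0.16,0.31,0,0,0.07,-0.24,0.31,0,0,0.09,-0.32,0.31,0,0,0.12,-0.41,0.31,0,0,0.14,-0.49,0.31,0,0,0.16,-0.55,0.31,0,0])

```text
t: 17.28
eef_pos: [592.3, -20.3, 127.6]
tcp_rot: [-3.141, 0.0, -2.812]
ft_force: [-0.6, 0.8, -1.3]
opening: 0.073
grip_force: 29.6
```

servo_tool(moves=[0.007,-0.025,0,0,0,0.007,-0.03,0,0,0,0.007,-0.03,0,0,0,0.007,-0.03,0,0,0])

```text
t: 17.62
eef_pos: [594.4, -28.6, 127.2]
tcp_rot: [3.141, -0.0, -2.811]
ft_force: [0.2, -0.1, -2.1]
opening: 0.071
grip_force: 29.6
```

servo_tool(moves=[0,-0.004,-0.06,0,0,0,-0.004,-0.12,0,0,0,-0.004,-0.16,0,0,0,-0.004,-0.18,0,0,0,-0.004,-0.19,0,0,0,-0.004,-0.198,0,0,0,-0.004,-0.2,0,0,0,-0.004,-0.2,0,0])

```text
t: 18.28
eef_pos: [595.2, -31.0, 48.0]
tcp_rot: [-3.141, 0.001, -2.811]
ft_force: [-0.6, 0.5, 1.4]
opening: 0.07
grip_force: 29.7
```

servo_tool(moves=[0,0,-0.005,0,0,0,0,-0.005,0,0.2,0,0,-0.005,0,0.2,0,0,-0.005,0,0.2,0,0,0.04,0,0.2,0,0,0.12,0,0.2,0,0,0.2,0,0.2,-0.01,-0.06,0.22,0,0.4,-0.02,-0.15,0.22,0,0.4,-0.025,-0.25,0.22,0,0.4,-0.03,-0.35,0.22,0,0.4,-0.041,-0.45,0.22,0,0.4])

```text
t: 19.28
eef_pos: [578.3, -213.0, 135.5]
tcp_rot: [-3.141, 0.001, -2.811]
ft_force: [1.8, -0.2, 0.4]
opening: 0.398
grip_force: 0.0
```

servo_tool(moves=[0,-0.08,0,0,0.4,0,-0.09,0,0,0.4,0,-0.09,0,0,0.4,0,-0.09,0,0,0.4])

```text
t: 19.62
eef_pos: [578.2, -246.9, 135.0]
tcp_rot: [3.141, -0.0, -2.812]
ft_force: [0.4, 0.6, 0.0]
opening: 0.399
grip_force: 0.0
```

```bash
python3 - <<'E'
from h import *
W,d,p=topfit((584,3),113)
m=(np.hypot(W[...,0]-584,W[...,1]-3)<60)&(d>0)&(W[...,2]>90)&(W[...,2]<125)&(p.min(2)>130);q=W[m]
print("ram",len(q),np.percentile(q[:,2],[5,50,95]),cv2.fitEllipse(cv2.convexHull(q[:,:2].astype(np.float32))),np.linalg.lstsq(np.c_[q[:,:2]-[584,3],np.ones(len(q))],q[:,2],rcond=None)[0])
c=get_calibration("wrist");p,d=read_camera("wrist");W=cloud(d,c)
m=(W[...,2]>55)&(W[...,2]<72)&(d>0)&(np.mgrid[0:420,0:560][0]<230)&(np.hypot(W[...,0]-601,W[...,1]+315)<84);q=W[m]
e=cv2.fitEllipse(cv2.convexHull(q[:,:2].astype(np.float32)));print("shal wrist",len(q),e,np.median(q[:,2]))
E
```

```text
t 19.6667 eef [ 578.4 -246.2  135.1] fit 873 [583.9   3.6] [152.3 152.9] [-0.00000e+00 -1.00000e-03  1.12543e+02]
ram 248 [ 90.26719947 102.76539462 106.46852911] ((583.5773315429688, 3.574915885925293), (77.51023864746094, 79.37307739257812), 2.1777544021606445) [-5.31900698e-03  1.55670879e-02  9.99739382e+01]
shal wrist 4851 ((599.5146484375, -316.6035461425781), (144.8145294189453, 151.42337036132812), 3.477909564971924) 61.35371414844878
```

servo_tool(moves=[0.001,-0.005,-0.08,0,0.4,0.001,-0.005,-0.16,0,0.4,0.001,-0.005,-0.24,0,0.4,0.001,-0.005,-0.3,0,0.4,0.001,-0.005,-0.33,0,0.4,0.001,-0.005,-0.33,0,0.4,0.001,-0.005,-0.33,0,0,0.001,-0.005,-0.33,0,0,0.001,-0.005,-0.33,0,0,0.001,-0.005,-0.33,0,0,0.001,-0.005,-0.33,0,0,0.001,-0.005,-0.33,0,0])

```text
t: 20.72
eef_pos: [579.3, -249.6, 4.3]
tcp_rot: [-3.141, 0.001, -2.811]
ft_force: [-0.3, 1.2, 6.5]
opening: 0.1
grip_force: 30.0
```

servo_tool(moves=[0,0,0.02,0,0,0,0,0.07,0,0,0,0,0.13,0,0,0,0,0.19,0,0,0,0,0.25,0,0,0,0.01,0.29,0,0,-0.004,0.04,0.3,0,0,-0.008,0.09,0.3,0,0,-0.012,0.15,0.3,0,0,-0.018,0.21,0.3,0,0,-0.024,0.27,0.3,0,0,-0.03,0.33,0.3,0,0])

```text
t: 21.72
eef_pos: [565.8, -115.4, 122.5]
tcp_rot: [3.14, -0.001, -2.811]
ft_force: [-0.5, 0.8, -1.9]
opening: 0.103
grip_force: 30.0
```

servo_tool(moves=[-0.003,0.06,0,0,0,-0.006,0.12,0,0,0,-0.009,0.18,0,0,0,-0.012,0.24,0,0,0,-0.014,0.3,0,0,0,-0.014,0.36,0,0,0,-0.014,0.41,0,0,0,-0.014,0.44,0,0,0,-0.014,0.455,0,0,0,-0.014,0.462,0,0,0,-0.014,0.465,0,0,0,-0.014,0.465,0,0,0])

```text
t: 22.72
eef_pos: [561.2, 68.2, 123.0]
tcp_rot: [3.142, -0.0, -2.812]
ft_force: [0.1, -0.3, -1.7]
opening: 0.103
grip_force: 30.0
```

```bash
python3 - <<'E'
from h import *
s=state();print(s["eef_pos"],s["grip_force"])
g=s["eef_pos"][:2]+[22.4,66.3];g=np.array([583.8,3.6])
for n in("top","side","wrist"):
    c=get_calibration(n);p,d=read_camera(n);W=cloud(d,c);z=s["eef_pos"][2]+58
    m=(abs(W[...,2]-z)<10)&(d>0)&(np.hypot(*(W[...,:2]-g).transpose(2,0,1))<90)
    b=cv2.cvtColor(p,cv2.COLOR_BGR2HSV);m&=(b[...,0]>8)&(b[...,0]<35)&(b[...,1]>50)&(p.max(2)>60)
    q=W[m]
    if len(q)<60: print(n,len(q));continue
    h=cv2.convexHull(q[:,:2].astype(np.float32));print(n,len(q),np.median(q[:,2]),q.min(0).round(),q.max(0).round(),cv2.fitEllipse(h)); cv2.imwrite(f"pics/held_{n}.png",p)
E
```

```text
[561.19783907  68.16173029 123.0493224 ] 29.991892017424107
top 491 184.78390564089727 [514. -67. 171.] [666.  45. 191.] ((589.8489379882812, 4.074058532714844), (142.66578674316406, 152.0116729736328), 101.71884155273438)
side 594 179.39397373673648 [514. -77. 171.] [662.  75. 189.] ((587.0984497070312, 1.4451332092285156), (146.98634338378906, 157.30886840820312), 25.166603088378906)
wrist 12926 181.7481146368652 [514. -62. 171.] [641.  82. 189.] ((586.03564453125, 8.685259819030762), (140.02699279785156, 150.21542358398438), 141.76290893554688)
```

servo_tool(moves=[-0.006,0,0,0,0,-0.011,0.001,0,0,0,-0.011,0.001,-0.02,0,0,-0.011,0.001,-0.04,0,0,-0.011,0.001,-0.05,0,0,-0.011,0.001,-0.056,0,0,-0.011,0.001,-0.062,0,0,-0.011,0.001,-0.067,0,0,-0.011,0.001,-0.067,0,0])

```text
t: 23.62
eef_pos: [557.0, 69.1, 96.3]
tcp_rot: [3.142, 0.0, -2.811]
ft_force: [-0.2, -0.1, -1.5]
opening: 0.103
grip_force: 30.0
```

servo_tool(moves=[0,0,-0.003,0,0,0,0,-0.003,0,0.25,0,0,-0.003,0,0.25,0,0,-0.003,0,0.25,0,0,0.05,0,0.25,0,0,0.12,0,0.3,-0.02,-0.05,0.16,0,0.5,-0.04,-0.15,0.16,0,0.8,-0.06,-0.25,0.16,0,0.8,-0.08,-0.35,0.16,0,0.8,-0.1,-0.45,0.16,0,0.8,-0.12,-0.55,0.16,0,0.8])

```text
t: 24.62
eef_pos: [508.1, -152.7, 160.6]
tcp_rot: [-3.141, 0.0, -2.811]
ft_force: [1.1, -0.2, -0.1]
opening: 0.663
grip_force: 0.0
```

servo_tool(moves=[-0.003,-0.1,0,0,0.8,-0.003,-0.19,0,0,0.8,-0.003,-0.2,0,0,0.8,-0.003,-0.2,0,0,0.8,-0.003,-0.2,0,0,0.8])

```text
t: 25.03
eef_pos: [507.3, -230.6, 160.2]
tcp_rot: [3.141, -0.0, -2.812]
ft_force: [-0.8, -0.2, -0.0]
opening: 0.799
grip_force: 0.0
```

```bash
python3 - <<'E'
from h import *
topfit((584,3),154)
c=get_calibration("wrist");p,d=read_camera("wrist");W=cloud(d,c);cv2.imwrite("pics/w9.png",p)
m=(W[...,2]>35)&(W[...,2]<80)&(d>0)&(np.hypot(W[...,0]-508,W[...,1]+238)<40)&(np.mgrid[0:420,0:560][0]<240)&(p.max(2)>60);q=W[m]
print(len(q),np.percentile(q[:,2],[5,50,95]),cv2.fitEllipse(cv2.convexHull(q[:,:2].astype(np.float32))))
E
```

```text
t 25.0833 eef [ 507.5 -230.   160.3] fit 856 [585.7   7.8] [151.8 152.3] [1.00000e-03 0.00000e+00 1.54526e+02]
2290 [46.1636347  56.74966712 67.06449331] ((509.2283020019531, -240.73085021972656), (54.4014778137207, 55.40730667114258), 108.08714294433594)
```

servo_tool(moves=[0.003,-0.024,0,0,0.8,0.003,-0.024,-0.1,0,0.8,0.003,-0.024,-0.2,0,0.8,0.003,-0.024,-0.3,0,0.8,0.003,-0.024,-0.37,0,0.8,0.003,-0.024,-0.405,0,0.8,0.003,-0.024,-0.412,0,0.8,0.003,-0.024,-0.412,0,0,0.003,-0.024,-0.412,0,0,0.003,-0.024,-0.412,0,0,0.003,-0.024,-0.412,0,0,0.003,-0.024,-0.412,0,0])

```text
t: 26.13
eef_pos: [509.4, -240.8, -3.2]
tcp_rot: [-3.14, 0.001, -2.811]
ft_force: [-1.0, 1.2, 7.6]
opening: 0.537
grip_force: 30.0
```

servo_tool(moves=[0,0,0,0,0,0,0,0,0,0])

```text
t: 26.3
eef_pos: [509.4, -240.8, -3.2]
tcp_rot: [-3.14, 0.001, -2.811]
ft_force: [-0.7, 1.2, 8.0]
opening: 0.54
grip_force: 30.0
```

servo_tool(moves=[0,0,0.03,0,0,0,0,0.1,0,0,0,0,0.19,0,0,0,0,0.28,0,0,0,0,0.36,0,0,0.01,0.04,0.39,0,0,0.03,0.1,0.39,0,0,0.06,0.18,0.39,0,0,0.09,0.26,0.39,0,0,0.12,0.35,0.39,0,0,0.15,0.44,0.39,0,0,0.18,0.53,0.39,0,0])

```text
t: 27.3
eef_pos: [581.1, -26.9, 152.2]
tcp_rot: [-3.141, 0.001, -2.812]
ft_force: [1.2, 0.0, -0.5]
opening: 0.534
grip_force: 30.0
```

servo_tool(moves=[0.011,0.06,0,0,0,0.011,0.09,0,0,0,0.011,0.09,0,0,0,0.011,0.09,0,0,0,0.011,0.09,0,0,0])

```text
t: 27.72
eef_pos: [585.0, 6.4, 151.8]
tcp_rot: [-3.141, 0.0, -2.812]
ft_force: [-0.6, 0.1, -0.0]
opening: 0.534
grip_force: 30.0
```

servo_tool(moves=[0.002,0.003,-0.05,0,0,0.002,0.003,-0.09,0,0,0.002,0.003,-0.115,0,0,0.002,0.003,-0.127,0,0,0.002,0.003,-0.135,0,0,0.002,0.003,-0.139,0,0,0.002,0.003,-0.139,0,0])

```text
t: 28.3
eef_pos: [586.3, 8.1, 96.9]
tcp_rot: [-3.141, 0.001, -2.812]
ft_force: [0.5, -0.0, -0.0]
opening: 0.539
grip_force: 30.0
```

servo_tool(moves=[0,0,-0.003,0,0,0,0,-0.003,0,0.75,0,0,-0.003,0,0.75,0,0,-0.003,0,0.75,0,0,0.04,0,0.75,0,0,0.12,0,0.75,0,0,0.2,0,0.75,-0.02,-0.03,0.25,-0.03,0.7,-0.05,-0.1,0.25,-0.07,0.5,-0.09,-0.18,0.25,-0.1,0.4,-0.13,-0.26,0.25,-0.14,0.4,-0.17,-0.34,0.25,-0.18,0.4])

```text
t: 29.3
eef_pos: [517.2, -128.4, 196.2]
tcp_rot: [3.142, 0.001, 2.902]
ft_force: [1.1, 0.4, -0.4]
opening: 0.479
grip_force: 0.0
```

servo_tool(moves=[-0.05,-0.09,0,-0.04,0.4,-0.1,-0.18,0,-0.08,0.4,-0.15,-0.26,0,-0.12,0.4,-0.2,-0.33,0,-0.16,0.4,-0.25,-0.4,0,-0.2,0.4,-0.3,-0.45,0,-0.24,0.4,-0.32,-0.48,0,-0.28,0.4,-0.33,-0.49,0,-0.32,0.4,-0.33,-0.49,0,-0.36,0.4,-0.33,-0.49,0,-0.4,0.4,-0.33,-0.49,0,-0.44,0.4,-0.33,-0.49,0,-0.48,0.4])

```text
t: 30.3
eef_pos: [386.0, -323.5, 196.1]
tcp_rot: [3.141, 0.0, 1.401]
ft_force: [0.1, 0.4, 0.2]
opening: 0.402
grip_force: 0.0
```

servo_tool(moves=[0,0,0,-0.04,0.4,0,0,0,-0.08,0.4,0,0,0,-0.12,0.4,0,0,0,-0.16,0.4,0,0,0,-0.2,0.4,0,0,0,-0.24,0.4,0,0,0,-0.24,0.4])

```text
t: 30.88
eef_pos: [386.1, -323.4, 196.1]
tcp_rot: [3.141, -0.0, 0.648]
ft_force: [0.4, -0.3, 0.1]
opening: 0.394
grip_force: 0.0
```

```bash
python3 - <<'E'
from h import *
W,d,p=topfit((586,8),154);print(state()["tcp_rot"])
m=(np.hypot(W[...,0]-586,W[...,1]-8)<45)&(d>0)&(W[...,2]>140)&(W[...,2]<190);q=W[m];print("garlic",len(q),np.percentile(q[:,2],[5,50,95]),q[:,:2].mean(0),cv2.minEnclosingCircle(q[:,:2].astype(np.float32)))
def bar(q):
    q=q[:,:2].astype(np.float32);print("bar",len(q),cv2.minAreaRect(q),q.mean(0))
bar(band(W,d,395,271,15,76,100))
c=get_calibration("wrist");p,d=read_camera("wrist");W=cloud(d,c);cv2.imwrite("pics/w10.png",p)
m=(W[...,2]>76)&(W[...,2]<100)&(d>0)&(np.hypot(W[...,0]-387,W[...,1]+326)<45)&(np.mgrid[0:420,0:560][0]<240);
if m.sum()>20: bar(W[m]);print(np.median(W[m][:,2]))
E
```

```text
t 30.9333 eef [ 386.  -323.4  196. ] fit 1166 [585.6   7.8] [151.7 152.4] [3.00000e-03 2.00000e-03 1.54631e+02]
[ 3.14138290e+00 -6.03728352e-06  6.55281805e-01]
garlic 339 [145.42686507 156.8444738  167.47345224] [583.43243294   9.70498044] ((584.9793090820312, 9.432357788085938), 28.2246036529541)
bar 93 ((385.8978271484375, -326.04327392578125), (61.287113189697266, 11.744956016540527), 35.614009857177734) [ 388.4219  -323.74957]
bar 717 ((387.96484375, -328.0904846191406), (60.39516830444336, 11.688523292541504), 37.50944900512695) [ 390.0123  -326.20102]
87.2251674010637
```

View pics/w10.png

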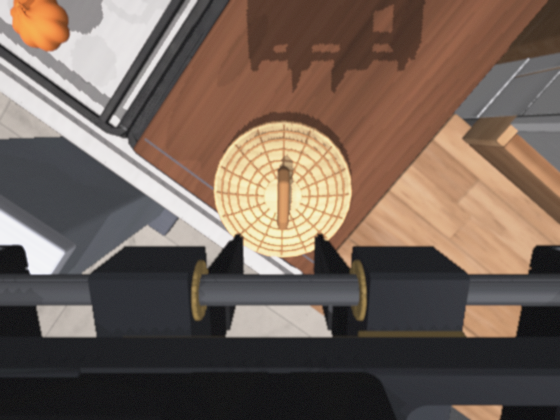

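servo_tool(moves=[0.0025,-0.009,0,0,0.4,0.0025,-0.009,-0.1,0,0.4,0.0025,-0.009,-0.2,0,0.4,0.0025,-0.009,-0.3,0,0.4,0.0025,-0.009,-0.37,0,0.4,0.0025,-0.009,-0.395,0,0.4,0.0025,-0.009,-0.405,0,0.4,0.0025,-0.009,-0.405,0,0,0.0025,-0.009,-0.405,0,0,0.0025,-0.009,-0.405,0,0,0.0025,-0.009,-0.405,0,0,0.0025,-0.009,-0.405,0,0])

```text
t: 31.98
eef_pos: [387.5, -327.4, 35.1]
tcp_rot: [3.139, -0.0, 0.654]
ft_force: [-1.1, 0.8, 9.1]
opening: 0.121
grip_force: 30.0
```

servo_tool(moves=[0,0,0,0,0,0,0,0,0,0])

```text
t: 32.15
eef_pos: [387.5, -327.4, 35.1]
tcp_rot: [3.139, -0.0, 0.654]
ft_force: [-0.9, 1.1, 8.0]
opening: 0.114
grip_force: 30.0
```

servo_tool(moves=[0,0,0.02,0,0,0,0,0.08,0,0,0,0,0.15,0,0,0,0,0.22,0,0,0.01,0.02,0.3,0,0,0.03,0.05,0.37,0,0,0.06,0.1,0.42,0,0,0.09,0.15,0.44,0,0,0.12,0.2,0.44,0,0,0.15,0.25,0.44,0,0,0.18,0.3,0.44,0,0,0.21,0.36,0.44,0,0])

```text
t: 33.15
eef_pos: [471.3, -182.1, 210.7]
tcp_rot: [3.141, -0.0, 0.654]
ft_force: [-0.3, -0.4, -1.4]
opening: 0.118
grip_force: 30.0
```

servo_tool(moves=[0.03,0.06,0,0,0,0.06,0.12,0,0,0,0.1,0.18,0,0,0,0.14,0.24,0,0,0,0.18,0.3,0,0,0,0.22,0.36,0,0,0,0.25,0.41,0,0,0,0.27,0.45,0,0,0,0.28,0.47,0,0,0,0.286,0.4775,0,0,0,0.286,0.4775,0,0,0,0.286,0.4775,0,0,0])

```text
t: 34.15
eef_pos: [585.1, 7.4, 210.1]
tcp_rot: [3.141, 0.0, 0.654]
ft_force: [0.1, -0.3, -1.6]
opening: 0.119
grip_force: 30.0
```

```bash
python3 - <<'E'
from h import *
s=state();print(s["eef_pos"],s["grip_force"]);z=s["eef_pos"][2]-15
for n in("wrist","side","top"):
    c=get_calibration(n);p,d=read_camera(n);W=cloud(d,c)
    b=cv2.cvtColor(p,cv2.COLOR_BGR2HSV);m=(W[...,2]>z-4)&(W[...,2]<z+46)&(d>0)&(np.hypot(W[...,0]-586,W[...,1]-8)<95)&(b[...,0]>8)&(b[...,0]<35)&(b[...,1]>50)&(p.max(2)>60)
    q=W[m];h=cv2.convexHull(q[:,:2].astype(np.float32));print(n,len(q),q.min(0).round(),q.max(0).round(),cv2.fitEllipse(h)); 
E
```

```text
[585.07947778   7.40178903 210.14155881] 29.978494942188263
wrist 24956 [527. -60. 211.] [661.  83. 241.] ((588.810546875, 9.809492111206055), (141.5971221923828, 151.78335571289062), 35.325191497802734)
side 1216 [507. -73. 192.] [658.  53. 241.] ((581.1875, -6.824175834655762), (132.23300170898438, 150.2938690185547), 82.4874267578125)
top 95 [551. -44. 225.] [568.  -2. 241.] ((559.5571899414062, -25.767759323120117), (16.34591293334961, 55.3550910949707), 177.61863708496094)
```

servo_tool(moves=[0.002,0.001,-0.03,0,0,0.002,0.001,-0.06,0,0,0.002,0.001,-0.078,0,0,0.002,0.001,-0.088,0,0,0.002,0.001,-0.096,0,0,0.002,0.001,-0.102,0,0,0.002,0.001,-0.104,0,0,0.002,0.001,-0.104,0,0])

```text
t: 34.97
eef_pos: [586.4, 8.4, 169.1]
tcp_rot: [3.141, -0.001, 0.654]
ft_force: [-0.9, -0.9, 2.4]
opening: 0.119
grip_force: 30.0
```

Light contact at the expected height. Releasing and moving well clear to the left for a final check.

servo_tool(moves=[0,0,0,0,0.4,0,0,0,0,0.4,0,0,0,0,0.4,0,0,0,0,0.4,0,0,0.03,0,0.4,0,0,0.1,0,0.4,-0.02,-0.05,0.15,0,0.4,-0.06,-0.15,0.15,0,0.4,-0.1,-0.25,0.15,0,0.4,-0.15,-0.35,0.15,0,0.4,-0.2,-0.45,0.15,0,0.4,-0.25,-0.55,0.15,0,0.4])

```text
t: 35.97
eef_pos: [490.5, -202.3, 228.5]
tcp_rot: [3.141, -0.0, 0.654]
ft_force: [1.1, -0.7, 0.2]
opening: 0.398
grip_force: 0.0
```

servo_tool(moves=[-0.05,-0.05,0,0,0.4,-0.05,-0.05,0,0,0.4,-0.05,-0.05,0,0,0.4])

```text
t: 36.22
eef_pos: [471.0, -221.8, 228.5]
tcp_rot: [3.141, -0.0, 0.651]
ft_force: [0.5, 0.3, 0.4]
opening: 0.401
grip_force: 0.0
```

```bash
python3 - <<'E'
from h import *
from scipy.optimize import least_squares
s=state();print(s["eef_pos"],s["t"])
p,d=read_camera("top");c=get_calibration("top");W=cloud(d,c)
def lid(W,d,g,z):
    m=(np.hypot(*(W[...,:2]-g).transpose(2,0,1))<84)&(d>0)&(W[...,2]>z-2)&(W[...,2]<z+50);q=W[m]
    e=cv2.fitEllipse(cv2.convexHull(q[:,:2].astype(np.float32)));r=q[:,:2]-e[0];R=np.hypot(*r.T);k=(R>25)&(R<72)
    A=np.c_[r[k],np.ones(k.sum()),R[k]**2,R[k]**4]   # radially symmetric dome + tilt
    x=np.linalg.lstsq(A,q[k][:,2],rcond=None)[0];print(np.round(e[0],1),np.round(e[1],1),"tilt",x[:2].round(4),"z dome",x[2].round(1),"median z ring",np.median(q[k][:,2]).round(1))
d0=np.load("top0.npy");lid(cloud(d0,c),d0,np.array([386,-326]),20);lid(W,d,np.array([586,8]),154)
for n,(u,v,r,a,b) in dict(mug=(153,275,24,105,130),can=(377,136,20,120,150),mill=(163,133,20,150,220)).items():
    print(n,band(W,d,u,v,r,a,b).mean(0).round(),band(cloud(d0,c),d0,u,v,r,a,b).mean(0).round())
sp,_=read_camera("side");cv2.imwrite("pics/fin.png",np.hstack([cv2.resize(sp[100:260,190:370],(450,400)),cv2.resize(p[130:270,210:340],(340,400))]))
E
```

```text
[ 470.99028261 -221.79347267  228.51329946] 36.2167
[ 388.1 -326.3] [161.8 168.7] tilt [-0.0165 -0.0003] z dome 60.2 median z ring 53.4
[584.9   9.2] [152.  152.6] tilt [0.0023 0.001 ] z dome 194.2 median z ring 187.6
mug [395. 325. 114.] [395. 324. 113.]
can [ 756. -267.  124.] [ 755. -267.  124.]
mill [749. 296. 180.] [749. 296. 181.]
```

View pics/fin.png

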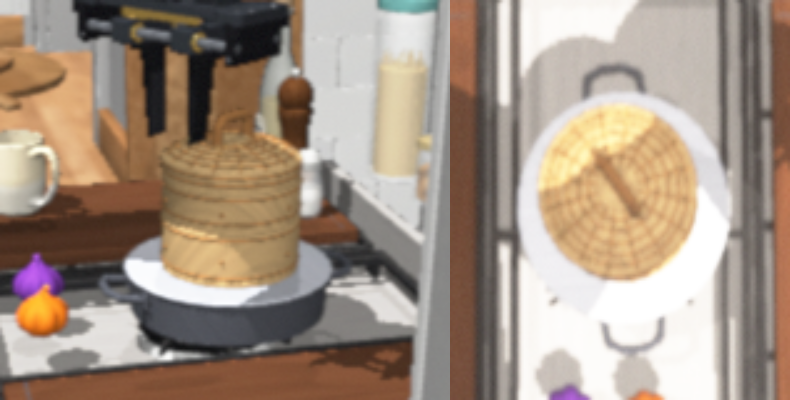

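The stack stands straight. The lid is level, its dome is 134 mm higher than at the start as it should be, and it is within about 2 mm of the shallow basket's centre. The bystanders have not moved, so I'm handing in.

```bash
python3 -c "
from cell import *
print(job_done())"
```

```text
the job is handed in; nothing more can be done
None
```

The steamer is stacked on the pan (deep basket with ramekin, shallow basket with garlic, lid), every tier measured seated, level and within about 5 mm of the tier below, the mug, mill and canister are unmoved, and the job was handed in at about 36 s, though no verdict came back.

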